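Scoop up the rod offcuts against the pressing board

ROBOT

A 6-joint arm with a two-finger parallel gripper is mounted at the origin on the work surface. World frame = base frame: x ahead of the robot, y to its left, z up, the work surface at z = 0. Lengths are in m, angles in rad, forces in N, time in s.
With the tool pointing down it reaches from about 0.3 to 0.875 m from the base axis. Payload 6.4 kg.
Tool frame: the origin (TCP) lies on the front face of the gripper's body, between the roots of the fingers; the fingertips stand 73 mm ahead of it and the grasp point (between the pads) lies 54 mm ahead of it; x points along the fingers, y is the direction in which the jaws open and shut, and the axes are right-handed (so a half turn about x gives the same grasp; the last joint's range is limited). The gripper opens to 85 mm and grips with 20 to 120 N. Pads are 22 mm wide; open, the fingers measure 114 mm over their backs; the gripper's body (76 mm by 85 mm) begins 54 mm behind the grasp point. The pads swing forward as they close: fully open they stand 13 mm farther back than shut.
Start: joints at [-1.455, 0.181, 1.607, -0, 1.354, -0.206], TCP at [0.182, -0.545, 0.304] pointing down, gripper open.
Joint ranges: [-2.99, 2.99], [-0.89, 2.07], [0.3, 2.58], [-1.14, 4.28], [0, 2.63], [-3.12, 3.12]. Speed limits (rad/s): [2.57, 2.57, 3.01, 3.14, 3.14, 3.14].

INTERFACE

Orientations are given as a unit quaternion [w, x, y, z].
In Python, from rig import telemetry, cams, order gives the robot as it stands. The module is installed in compiled form; this text tells all that it offers.
- The arm moves only by the tool step_arm, never from a script. Its argument "targets" is a list of rows, each an object with "jaw": the opening in per cent of the stroke, from 0 (shut) to 100 (fully open); "travel": the shift along the world's x, y, z in cm, a list of three; "yaw": the turn about the world's z in rad. A call has 1 to 12 rows; each row is the pose to reach, as a shift and turn from the pose commanded when the call began; what a row does not reach only later rows make up. A row lasts 1/8 s, in which the tool goes at most 62.5 mm and 10.7 degrees, less where a joint would pass 70% of its speed; a pose out of reach is approached as far as the arm can. A call with a gripper value outside its range is refused whole. The fingers move at their own pace and stop on an object; "force" is the grip in N (left out, the last holds). Time passes only in rows, so rows that repeat a pose let the fingers close. It gives the time, the measured TCP pose, the force and the opening at its end, in the units of the state.
- telemetry.state(): the state, without advancing time (a new reading comes with each control period).
- cams.get_image(name): name is "scene" or "top"; returns the picture (420x560x3 uint8, blue, green, red); there is no depth.
- cams.camera_model(name): a dict with "fx", "fy", "cx", "cy" (pixels), "dist" ([k1, k2, p1, p2, k3] as OpenCV has them; the pictures are not rectified), "origin" and "orientation" of the camera in the world. Camera axes: x right, y up, looking along -z (the intrinsics and any distortion apply to the point x, -y, -z); pixel columns grow to the right and rows downward; lengths in m; the calibration is good to about 2 mm. A picture is of the moment at which its call begins. camera_model takes no time and is no camera call.
- order.hand_in(): hands the job in, once; it reports no verdict.
The state is a dict: "clock": time; "joint_pos": joint angles; "qvel": joint speeds; "tau": joint torques, N m; "ee_pos": TCP position; "tcp_rot": TCP orientation; "wrist_force": force on the tool from outside, world axes, zero at the start; "ft_torque": the same for the moment, N m; "finger_gap": finger opening in m.
Only numpy, scipy, OpenCV 4.12 (cv2) and the standard library are available. Lean on these libraries where they do the work, as an engineer would, in place of code of your own. Each camera call takes 0.05 s, during which the arm holds its last target.

TASK

Take the flat metal scoop by its upright handle and push the two short round rod offcuts with it against the edge of the fixed wooden pressing board until both have rolled over its lip into the pan. Then lift the loaded scoop and set it down flat on top of the board with both offcuts still in it; do not touch the offcuts with the fingers.

Things in the scene. Friction and masses are not known exactly. Their poses are not given: they have to be found in the camera images.
- scoop_grip (a point): Middle of the upright wooden handle (26 mm x, 24 mm y, 82 mm high; grip across y) of a low aluminium scoop, 60 mm above its underside. +x points to the open mouth. Straight lip 66 mm ahead, then a ramp to a 5.5 mm ridge 54 mm ahead; behind it the pan, 17 to 51 mm ahead, 150 mm wide inside, floor 2 mm, walls 30 mm high. Base: 30 mm behind this point to the lip, 156 mm wide. 0.2 kg.
- offcut_a: One of two offcuts: pale wooden rod, 40 mm diameter, 36 mm long, 30 g, lying in front of the board, free to roll. Origin at its centre; y is its axis, roughly along the board's edge. Held by that edge, it climbs the ramp and drops into the pan once the lip, flat on the table and square to the edge, is within 5 mm of it.
- offcut_b: The other offcut, alike, lying beside offcut_a; their centres are 45 to 65 mm apart along the board's edge. Origin at its centre; y is its axis.
- board: Thick wooden pressing board fixed to the table: 180 mm (x), 480 mm (y), 32 mm high. Origin at the centre of its underside. Its upright edge facing the robot, the wall to push against, is at x = -90 mm in its frame. A low tin stands on top near its +y end (more than 160 mm from the middle); the rest of the top is clear.
Things that resemble listed ones, but are neither listed nor needed, are in the scene too. Leave any black or yellow look-alike of the offcut_b alone.

How it is judged:
By the outcome, as a careful person would: the job done as asked, in the order asked, and still so for the second after the job is handed in, with the robot touching nothing.
It also fails if it takes over 51 s, if anything falls off the work surface, if the arm or the gripper's body presses on something with over 40 N, if the wrist force passes 120 N, or if a joint passes its speed limit or range.

## Working session

There is one attempt and no reset: what is moved stays moved. The work goes in short steps, Python scripts to look and compute and a tool call to move; the robot and the scene stay as the last step left them, time stands still between calls to the robot, and variables do not carry over. Pictures are saved under pics/ and viewed, and the job is handed in when it is done.

Besides the shell and the picture viewer there is one more tool, called after "Call:" as a command line: name --argument value ..., lists and objects as JSON in quotes. step_arm: Moves the arm, as the interface text tells. Its arguments: {"type":"object","properties":{"targets":{"type":"array","items":{"type":"object","properties":{"jaw":{"type":"number"},"travel":{"type":"array","items":{"type":"number"}},"yaw":{"type":"number"}}}},"force":{"type":"number"}},"required":["targets"]}

```bash
mkdir -p pics
python3 - <<'E'
from rig import telemetry,cams
import cv2
s=telemetry.state(); print({k:s[k] for k in ['clock','ee_pos','tcp_rot','finger_gap','wrist_force']})
for n in ['scene','top']:
    cv2.imwrite(f'pics/{n}0.png',cams.get_image(n)); print(n,cams.camera_model(n))
E
```

```text
{'clock': 0.0, 'ee_pos': array([ 0.18181895, -0.54503747,  0.30296459]), 'tcp_rot': array([ 0.11264199,  0.69799404,  0.11392045, -0.69795289]), 'finger_gap': 0.08544231893761355, 'wrist_force': array([-0.37508729, -0.3334742 ,  0.33133481])}
scene {'fx': 477.3571966302331, 'fy': 477.3571966302331, 'cx': 284.2613401536616, 'cy': 215.08511961412833, 'dist': array([-0.01174889,  0.        ,  0.        ,  0.        ,  0.        ]), 'origin': array([0.94263876, 0.31872554, 0.83814404]), 'orientation': array([0.4008444 , 0.12383805, 0.25650994, 0.87074138])}
top {'fx': 418.70643760864135, 'fy': 418.70643760864135, 'cx': 280.78682971154285, 'cy': 210.803838352105, 'dist': array([0.03869725, 0.        , 0.        , 0.        , 0.        ]), 'origin': array([0.4613909 , 0.03210762, 0.98582384]), 'orientation': array([-0.69717585, -0.03220755,  0.04011321,  0.71505205])}
```

View pics/scene0.png

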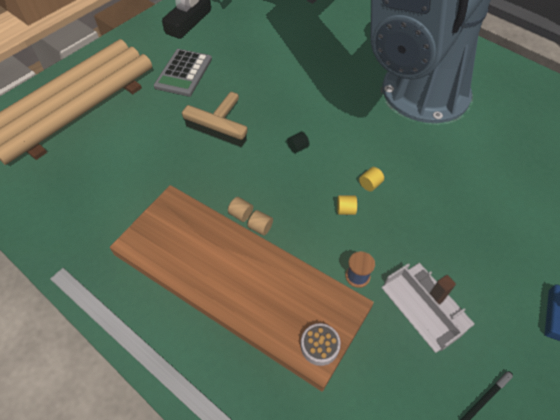

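View pics/top0.png

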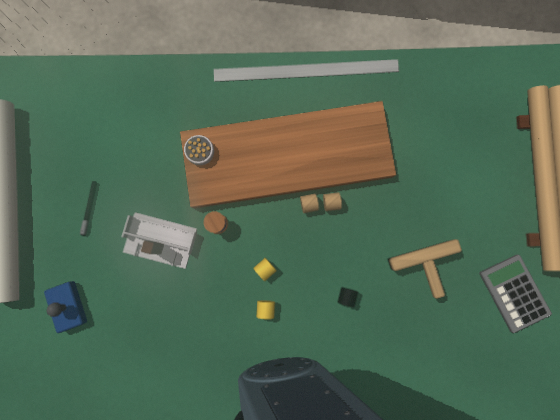

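The pale rods at top-view pixels (310,203) and (333,202) are the offcuts. Look-alikes are the yellow rods (265,269) and (265,310) and the black one (348,297). The scoop is at about (158,241) with its handle at (150,247); the brush at (425,260) and the blue block with a knob at (65,308) resemble it but don't match the description. The brown tin at (215,222) is an obstacle. I'll check the choice in a close crop.

Run:
```python
import cv2,numpy as np
t=cv2.imread('pics/top0.png'); s=cv2.imread('pics/scene0.png')
a=cv2.resize(t[195:285,105:235],None,fx=6,fy=6,interpolation=cv2.INTER_CUBIC)
cv2.imwrite('pics/c1.png',a)
b=cv2.resize(s[235:355,370:490],None,fx=5,fy=5,interpolation=cv2.INTER_CUBIC)
cv2.imwrite('pics/c2.png',b)
c=cv2.resize(t[95:220,170:400],None,fx=3.4,fy=3.4,interpolation=cv2.INTER_CUBIC)
cv2.imwrite('pics/c3.png',c)
```

```text
(no output)
```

View pics/c1.png

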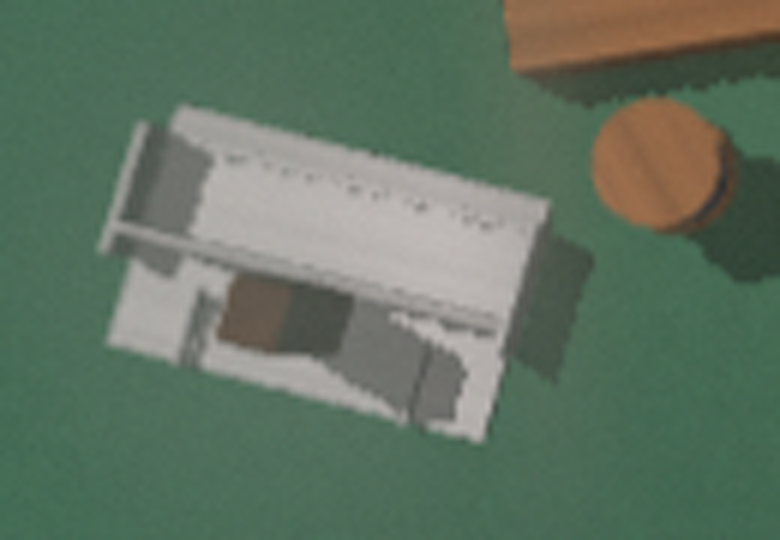

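View pics/c2.png

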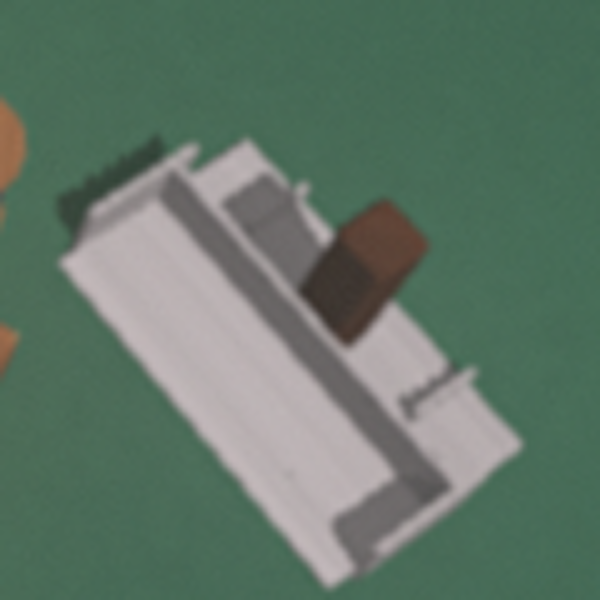

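View pics/c3.png

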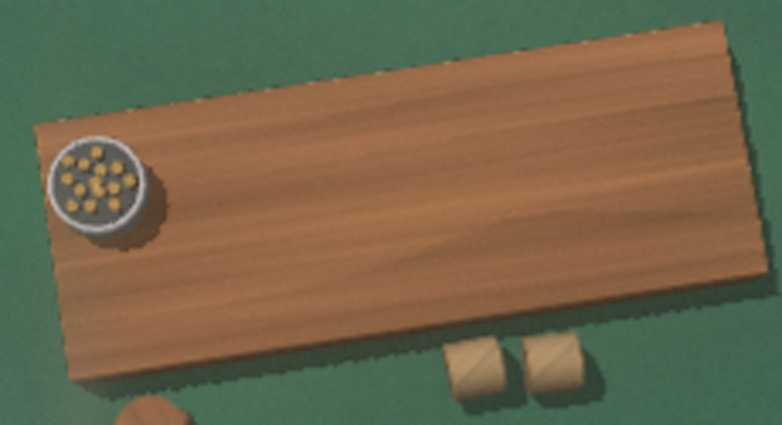

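```bash
cat > h.py <<'E'
import numpy as np,cv2
from scipy.spatial.transform import Rotation as R
from scipy.optimize import least_squares
def q2R(q): return R.from_quat([q[1],q[2],q[3],q[0]])
def proj(m,P):
    P=np.atleast_2d(P); Rc=q2R(m['orientation']).as_matrix()
    c=(P-m['origin'])@Rc; c=c*[1,-1,-1]
    K=np.array([[m['fx'],0,m['cx']],[0,m['fy'],m['cy']],[0,0,1]])
    return cv2.projectPoints(c.reshape(-1,1,3),np.zeros(3),np.zeros(3),K,np.array(m['dist'],float))[0].reshape(-1,2)
def back(m,px,z):
    K=np.array([[m['fx'],0,m['cx']],[0,m['fy'],m['cy']],[0,0,1]])
    u=cv2.undistortPoints(np.array(px,float).reshape(-1,1,2),K,np.array(m['dist'],float)).reshape(-1,2)
    d=np.c_[u[:,0],-u[:,1],-np.ones(len(u))]@q2R(m['orientation']).as_matrix().T
    o=m['origin']; return o+d*((z-o[2])/d[:,2])[:,None]
def fit(obs,x0):
    # obs: list of (model, Nx3 body pts, Nx2 px); pose x,y,yaw, z known in pts
    def f(p):
        Rz=R.from_euler('z',p[2]).as_matrix(); r=[]
        for m,B,px in obs: r.append((proj(m,np.array(B)@Rz.T+[p[0],p[1],0])-np.array(px)).ravel())
        return np.concatenate(r)
    s=least_squares(f,x0,loss='soft_l1'); return s.x,f(s.x).reshape(-1,2)
def un(c,off,k): return (np.array(c,float)+.5)/k-.5+np.array(off)
E
python3 - <<'E'
from h import *
from rig import cams
T=cams.camera_model('top');S=cams.camera_model('scene')
np.set_printoptions(precision=4,suppress=True)
B=[[-.03,.078,0],[-.03,-.078,0],[.066,-.078,0],[.066,.078,0]]
H=[[-.013,-.012,.082],[-.013,.012,.082],[.013,.012,.082]]
pt=un([[107,347],[487,440],[550,202],[180,105]],(105,195),6)
ps=un([[522,445],[247,140],[60,262],[328,588]],(370,235),5)
ht=un([[254,316]],(105,195),6)
for o in ([(T,B,pt)],[(S,B,ps)],[(T,B,pt),(S,B,ps)],[(T,B,pt),(S,B,ps),(T,[[0,0,.082]],ht)]):
    p,r=fit(o,[.4,.3,-.2]); print('scoop',p,'\n',r.round(1).tolist())
bb=[[.09,.24,.032],[.09,-.24,.032],[-.09,-.24,.032],[-.09,.24,.032]]
bt=un([[35,125],[722,20],[768,270],[70,380]],(170,95),3.4)
bs=[[325,385],[112,247],[172,187],[373,304]]
for o in ([(T,bb,bt)],[(S,bb,bs)],[(T,bb,bt),(S,bb,bs)]):
    p,r=fit(o,[.6,.0,.1]); print('board',p,r.round(1).tolist())
Rz=R.from_euler('z',p[2]).as_matrix()
# offcuts
for px in ([310,203],[333,202]):
    w=back(T,[px],.025)[0]; print('off T',w,(w-[p[0],p[1],0])@Rz)
for px in ([240,209],[260,222]):
    w=back(S,[px],.025)[0]; print('off S',w,(w-[p[0],p[1],0])@Rz)
w=back(T,[[215,222]],.06)[0];print('can T',w)
E
```

```text
scoop [ 0.4835  0.3088 -0.2727] 
 [[-1.0, -0.5], [0.9, 0.4], [1.5, 0.0], [-1.4, -0.0]]
scoop [ 0.4819  0.3085 -0.2971] 
 [[0.9, 1.4], [-0.6, -1.6], [-1.1, -2.2], [0.6, 0.8]]
scoop [ 0.4831  0.3084 -0.2815] 
 [[-0.8, -0.6], [0.9, 0.8], [1.8, 0.5], [-0.9, -0.1], [0.8, 1.3], [-1.6, -1.1], [-1.6, -1.0], [1.2, 1.4]]
scoop [ 0.4831  0.3085 -0.2816] 
 [[-0.9, -0.6], [0.9, 0.9], [1.8, 0.6], [-0.9, -0.1], [0.9, 1.3], [-1.5, -1.1], [-1.6, -1.0], [1.2, 1.4], [0.0, -0.1]]
board [0.6941 0.0012 0.1328] [[-0.7, -0.5], [0.2, -0.7], [0.7, 0.5], [-0.2, 0.6]]
board [0.6926 0.0053 0.1238] [[-0.0, 4.3], [-1.5, -0.1], [-0.1, -2.5], [2.8, -0.9]]
board [0.693  0.0025 0.1304] [[-1.2, -0.3], [-0.2, 0.0], [0.1, 1.2], [-0.9, 0.8], [-0.7, 2.7], [-2.9, -0.0], [-1.9, -2.7], [1.5, -2.6]]
off T [ 0.5764 -0.0479  0.025 ] [-0.1222 -0.0349  0.025 ]
off T [ 0.5774 -0.1012  0.025 ] [-0.1282 -0.0878  0.025 ]
off S [ 0.5816 -0.0968  0.025 ] [-0.1234 -0.084   0.025 ]
off S [ 0.5783 -0.0447  0.025 ] [-0.12   -0.0319  0.025 ]
can T [0.535  0.1666 0.06  ]
```

Run:
```python
from h import *
from rig import cams,telemetry
s=telemetry.state(); M=q2R(s['tcp_rot']).as_matrix(); print(M.round(3)); 
a=np.arctan2(M[1,1],M[0,1]); print('tool y angle',a,s['joint_pos'].round(3) if hasattr(s['joint_pos'],'round') else s['joint_pos'])
for t in (-.2816+np.pi/2,-.2816-np.pi/2): print('yaw need',t-a)
print('travel',(np.array([.4831,.3085,.114])-s['ee_pos'])*100)
```

```text
[[-0.     0.316 -0.949]
 [ 0.002 -0.949 -0.316]
 [-1.    -0.002 -0.   ]]
tool y angle -1.248990977914107 [-1.455  0.181  1.608  0.     1.354 -0.206]
yaw need 2.5381873047090036
yaw need -0.6034053488807896
travel [ 30.12709028  85.35926358 -18.90811784]
```

Call:
step_arm --targets '[{"travel": [30.1,85.4,0],"yaw": -0.603,"jaw": 100},{"travel": [30.1,85.4,0],"yaw": -0.603,"jaw": 100},{"travel": [30.1,85.4,0],"yaw": -0.603,"jaw": 100},{"travel": [30.1,85.4,0],"yaw": -0.603,"jaw": 100},{"travel": [30.1,85.4,0],"yaw": -0.603,"jaw": 100},{"travel": [30.1,85.4,0],"yaw": -0.603,"jaw": 100},{"travel": [30.1,85.4,0],"yaw": -0.603,"jaw": 100},{"travel": [30.1,85.4,0],"yaw": -0.603,"jaw": 100},{"travel": [30.1,85.4,0],"yaw": -0.603,"jaw": 100},{"travel": [30.1,85.4,0],"yaw": -0.603,"jaw": 100},{"travel": [30.1,85.4,0],"yaw": -0.603,"jaw": 100},{"travel": [30.1,85.4,0],"yaw": -0.603,"jaw": 100}]'

```text
clock: 1.6
ee_pos: [0.4313, 0.1642, 0.3038]
tcp_rot: [-0.099, 0.7, -0.099, -0.7]
wrist_force: [1.0, -2.2, 1.1]
finger_gap: 0.0852
```

Call:
step_arm --targets '[{"travel": [0,0,0],"yaw": 0,"jaw": 100},{"travel": [0,0,0],"yaw": 0,"jaw": 100}]'

```text
clock: 1.85
ee_pos: [0.4307, 0.1618, 0.3033]
tcp_rot: [0.098, -0.7, 0.099, 0.701]
wrist_force: [0.4, 0.2, 0.1]
finger_gap: 0.0852
```

```bash
cat > st.py <<'E'
from h import *
from rig import telemetry
def st():
    s=telemetry.state(); M=q2R(s['tcp_rot']).as_matrix()
    a=np.arctan2(M[1,1],M[0,1]); print('t',s['clock'],'p',s['ee_pos'].round(4),'ang',round(a,4),'xax',M[:,0].round(4),'F',np.round(s['wrist_force'],1),'T',np.round(s['ft_torque'],2),'gap',round(s['finger_gap'],4),'q',np.round(s['joint_pos'],2))
    return s,a
if __name__=='__main__': st()
E
python3 st.py
```

```text
t 1.85 p [0.4307 0.1618 0.3033] ang -1.8508 xax [-1.5e-03 -7.0e-04 -1.0e+00] F [0.4 0.2 0.1] T [-0.07 -0.08 -0.01] gap 0.0852 q [ 0.1  -0.08  1.88 -0.    1.34  1.95]
```

Call:
step_arm --targets '[{"travel": [5.2,14.7,-4],"yaw": 0,"jaw": 100},{"travel": [5.2,14.7,-10],"yaw": 0,"jaw": 100},{"travel": [5.2,14.7,-10],"yaw": 0,"jaw": 100},{"travel": [5.2,14.7,-10],"yaw": 0,"jaw": 100},{"travel": [5.2,14.7,-10],"yaw": 0,"jaw": 100},{"travel": [5.2,14.7,-10],"yaw": 0,"jaw": 100}]'

```text
clock: 2.6
ee_pos: [0.4843, 0.3076, 0.2064]
tcp_rot: [-0.1, 0.701, -0.099, -0.699]
wrist_force: [0.1, 0.1, -0.3]
finger_gap: 0.0854
```

Run:
```python
from st import *
from rig import cams
st()
i=cams.get_image('scene'); cv2.imwrite('pics/s1.png',cv2.resize(i[150:360,330:550],None,fx=2.7,fy=2.7))
```

```text
t 2.6 p [0.4843 0.3076 0.2064] ang -1.8541 xax [ 0.0037  0.0011 -1.    ] F [ 0.1  0.1 -0.3] T [0.03 0.01 0.01] gap 0.0854 q [ 0.36  0.28  1.7  -0.    1.16  2.21]
```

View pics/s1.png

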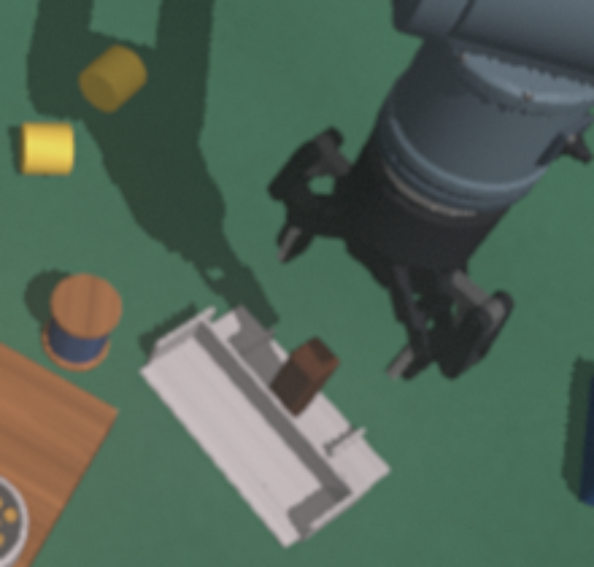

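Call:
step_arm --targets '[{"travel": [0,0,-4],"yaw": 0,"jaw": 100},{"travel": [0,0,-7],"yaw": 0,"jaw": 100},{"travel": [0,0,-9.1],"yaw": 0,"jaw": 100},{"travel": [0,0,-9.1],"yaw": 0,"jaw": 100},{"travel": [0,0,-9.1],"yaw": 0,"jaw": 100}]'

```text
clock: 3.28
ee_pos: [0.4843, 0.3088, 0.1149]
tcp_rot: [-0.1, 0.701, -0.099, -0.699]
wrist_force: [-0.3, 0.6, -0.7]
finger_gap: 0.0855
```

Run:
```python
from st import *
from rig import cams
st()
i=cams.get_image('scene'); cv2.imwrite('pics/s2.png',cv2.resize(i[190:360,360:530],None,fx=3.5,fy=3.5))
```

```text
t 3.275 p [0.4843 0.3088 0.1149] ang -1.8526 xax [ 0.0028  0.001  -1.    ] F [-0.3  0.6 -0.7] T [ 0.04 -0.05 -0.  ] gap 0.0855 q [ 0.36  0.42  1.73 -0.    0.99  2.21]
```

View pics/s2.png

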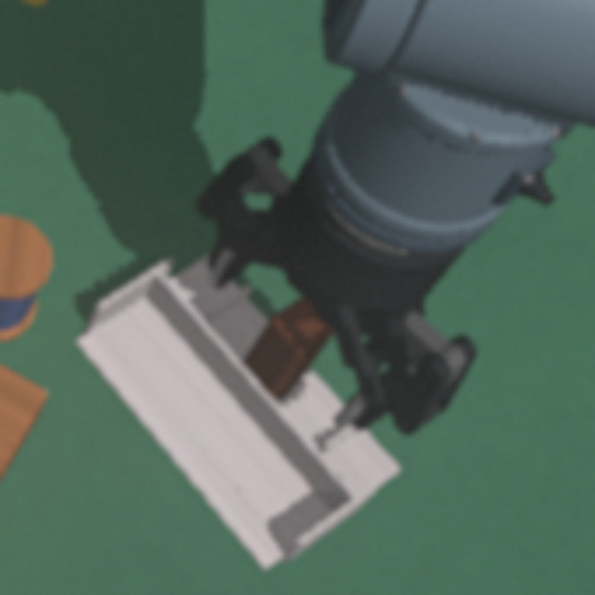

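The handle, near (285,350) in the crop, stands midway between the open fingers. I'll close the gripper.

Call:
step_arm --targets '[{"travel": [0,0,0],"yaw": 0,"jaw": 15},{"travel": [0,0,0],"yaw": 0,"jaw": 15},{"travel": [0,0,0],"yaw": 0,"jaw": 15},{"travel": [0,0,0],"yaw": 0,"jaw": 15},{"travel": [0,0,0],"yaw": 0,"jaw": 15},{"travel": [0,0,0],"yaw": 0,"jaw": 15},{"travel": [0,0,0],"yaw": 0,"jaw": 15},{"travel": [0,0,0],"yaw": 0,"jaw": 15}]' --force 70

```text
clock: 4.32
ee_pos: [0.4834, 0.309, 0.1132]
tcp_rot: [-0.099, 0.7, -0.099, -0.7]
wrist_force: [-0.9, 1.0, 5.0]
finger_gap: 0.0234
```

```bash
python3 st.py
```

```text
t 4.325 p [0.4834 0.309  0.1132] ang -1.852 xax [ 5.e-04  2.e-04 -1.e+00] F [-0.9  1.   5. ] T [0.03 0.11 0.08] gap 0.0234 q [0.36 0.42 1.73 0.   0.99 2.21]
```

Call:
step_arm --targets '[{"travel": [0,0,3],"yaw": 0,"jaw": 15},{"travel": [0,0,7],"yaw": 0,"jaw": 15},{"travel": [0,0,12],"yaw": 0,"jaw": 15},{"travel": [-0.1,-2,12],"yaw": 0.0,"jaw": 15},{"travel": [-0.4,-6,12],"yaw": 0.08,"jaw": 15},{"travel": [-0.8,-11,12],"yaw": 0.16,"jaw": 15},{"travel": [-1.2,-17,12],"yaw": 0.24,"jaw": 15},{"travel": [-1.6,-23,12],"yaw": 0.32,"jaw": 15},{"travel": [-2,-29,12],"yaw": 0.413,"jaw": 15},{"travel": [-2.3,-35,12],"yaw": 0.413,"jaw": 15},{"travel": [-2.5,-39.9,12],"yaw": 0.413,"jaw": 15},{"travel": [-2.5,-39.9,12],"yaw": 0.413,"jaw": 15}]'

```text
clock: 5.82
ee_pos: [0.4567, -0.0932, 0.2312]
tcp_rot: [-0.044, -0.705, -0.045, 0.707]
wrist_force: [0.3, 0.7, -2.4]
finger_gap: 0.0232
```

Run:
```python
from st import *
from rig import cams
st()
i=cams.get_image('scene'); cv2.imwrite('pics/s3.png',i)
i=cams.get_image('top'); cv2.imwrite('pics/t3.png',i)
st()
```

```text
t 5.825 p [ 0.4567 -0.0932  0.2312] ang -1.4446 xax [-2.8e-03  5.0e-04 -1.0e+00] F [ 0.3  0.7 -2.4] T [ 0.09 -0.03  0.04] gap 0.0232 q [-0.46  0.02  1.94 -0.    1.18  0.99]
t 5.925 p [ 0.4569 -0.0902  0.2312] ang -1.4411 xax [-0.0031  0.0018 -1.    ] F [-0.5  0.2 -3. ] T [0.01 0.   0.02] gap 0.0237 q [-0.45  0.02  1.94  0.    1.19  0.99]
```

View pics/s3.png

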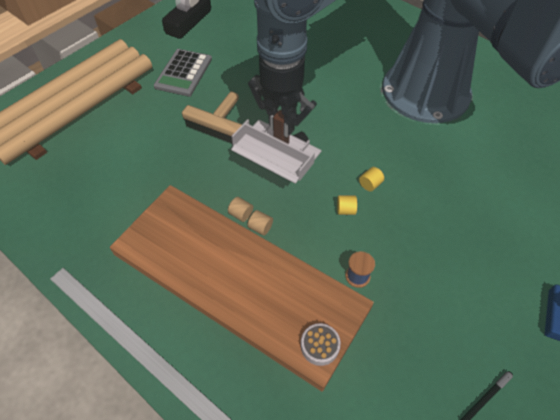

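View pics/t3.png

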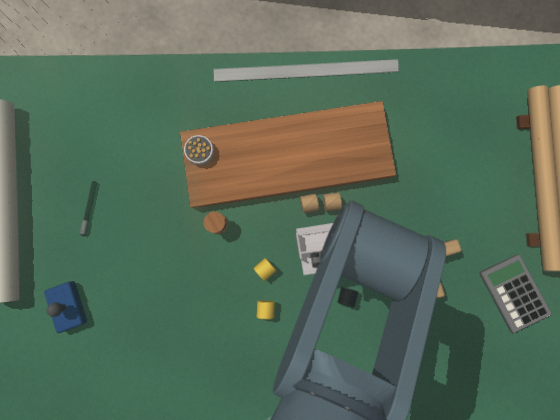

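Run:
```python
import cv2
i=cv2.imread('pics/s3.png'); cv2.imwrite('pics/c4.png',cv2.resize(i[95:195,215:345],None,fx=6,fy=6,interpolation=cv2.INTER_CUBIC))
```

```text
(no output)
```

View pics/c4.png

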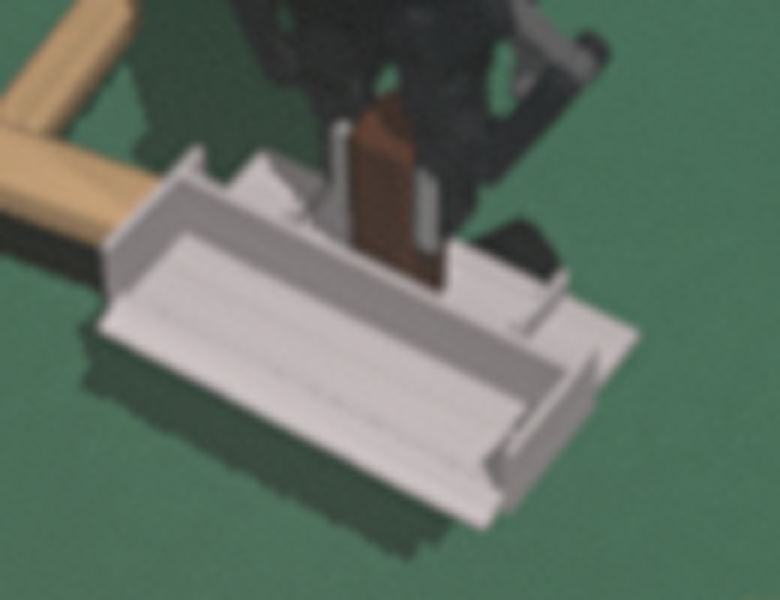

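Run:
```python
from h import *
from rig import cams
S=cams.camera_model('scene');np.set_printoptions(precision=4,suppress=True)
px=un([[640,335],[265,150],[100,325],[485,528]],(215,95),6)
B=np.array([[-.03,.078,-.06],[-.03,-.078,-.06],[.066,-.078,-.06],[.066,.078,-.06]])
def f(p): return (proj(S,B@R.from_euler('zyx',p[3:]).as_matrix().T+p[:3])-px).ravel()
# z fixed
def g(p): return f(np.r_[p[:2],.178,p[2:]])
s=least_squares(g,[.457,-.09,.13,0,0]); print(s.x,s.fun.round(1))
s=least_squares(lambda p:f(np.r_[p[:2],.178,p[2],0,0]),[.457,-.09,.13]); print(s.x,s.fun.round(1))
```

```text
[ 0.4563 -0.0972  0.0985  0.0207  0.0452] [ 1.2 -0.2  0.1 -0.  -1.   0.  -0.2  0.1]
[ 0.455  -0.0946  0.1191] [ 1.2  0.6 -0.8 -0.8 -1.3 -0.8  0.8  0.7]
```

Call:
step_arm --targets '[{"travel": [0,0,-5],"yaw": 0,"jaw": 15},{"travel": [0,0,-9],"yaw": 0,"jaw": 15},{"travel": [0,0,-11],"yaw": 0,"jaw": 15},{"travel": [0,0,-11.6],"yaw": 0,"jaw": 15},{"travel": [0,0,-12],"yaw": 0,"jaw": 15},{"travel": [0,0,-12.0],"yaw": 0,"jaw": 15},{"travel": [0,0,-12.0],"yaw": 0,"jaw": 15}]'

```text
clock: 6.8
ee_pos: [0.4588, -0.0902, 0.1136]
tcp_rot: [0.047, 0.706, 0.046, -0.705]
wrist_force: [-1.1, 0.6, -2.3]
finger_gap: 0.0235
```

Run:
```python
from st import *
from rig import cams
st()
i=cams.get_image('scene'); cv2.imwrite('pics/c5.png',cv2.resize(i[110:310,110:390],None,fx=2.8,fy=2.8,interpolation=cv2.INTER_CUBIC))
i=cams.get_image('top'); cv2.imwrite('pics/c6.png',cv2.resize(i[90:290,180:410],None,fx=3,fy=3,interpolation=cv2.INTER_CUBIC))
st()
```

```text
t 6.8 p [ 0.4588 -0.0902  0.1136] ang -1.4386 xax [ 1.6e-03 -7.0e-04 -1.0e+00] F [-1.1  0.6 -2.3] T [-0.02  0.    0.03] gap 0.0235 q [-0.45  0.22  2.    0.    0.91  0.99]
t 6.9 p [ 0.4585 -0.0902  0.1134] ang -1.4389 xax [ 1.e-03 -5.e-04 -1.e+00] F [-0.6 -0.3 -2.7] T [-0.01  0.02  0.  ] gap 0.0232 q [-0.45  0.22  2.    0.    0.91  0.99]
```

View pics/c5.png

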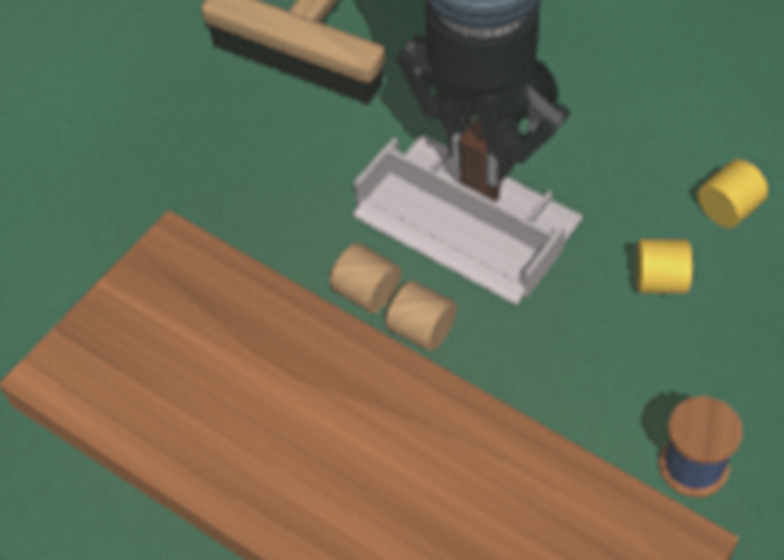

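View pics/c6.png

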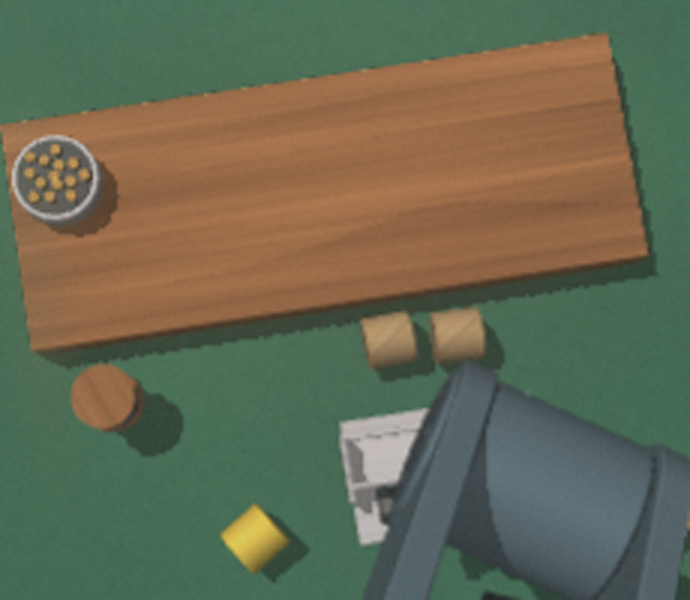

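Call:
step_arm --targets '[{"travel": [0,0,-0.1],"yaw": 0,"jaw": 15},{"travel": [0,0,-0.15],"yaw": 0,"jaw": 15},{"travel": [0,0,-0.15],"yaw": 0,"jaw": 15}]'

```text
clock: 7.28
ee_pos: [0.4586, -0.0903, 0.1132]
tcp_rot: [0.047, 0.706, 0.047, -0.705]
wrist_force: [-7.3, 2.3, 17.6]
finger_gap: 0.0236
```

```bash
python3 st.py
```

```text
t 7.275 p [ 0.4586 -0.0903  0.1132] ang -1.4388 xax [ 4.e-04 -2.e-04 -1.e+00] F [-7.3  2.3 17.6] T [ 0.48  1.   -0.01] gap 0.0236 q [-0.45  0.22  2.   -0.    0.91  0.99]
```

Call:
step_arm --targets '[{"travel": [0.5,0.07,0.05],"yaw": 0,"jaw": 15},{"travel": [1.49,0.2,0.05],"yaw": 0,"jaw": 15},{"travel": [2.48,0.33,0.05],"yaw": 0,"jaw": 15},{"travel": [3.47,0.46,0.05],"yaw": 0,"jaw": 15},{"travel": [4.46,0.59,0.05],"yaw": 0,"jaw": 15},{"travel": [4.96,0.66,0.05],"yaw": 0,"jaw": 15},{"travel": [4.96,0.66,0.05],"yaw": 0,"jaw": 15}]'

```text
clock: 8.15
ee_pos: [0.509, -0.084, 0.1132]
tcp_rot: [0.047, 0.706, 0.046, -0.705]
wrist_force: [0.1, -0.1, 5.7]
finger_gap: 0.0231
```

Run:
```python
from st import *
from rig import cams
st()
i=cams.get_image('scene'); cv2.imwrite('pics/c7.png',cv2.resize(i[130:280,180:380],None,fx=4,fy=4,interpolation=cv2.INTER_CUBIC))
```

```text
t 8.15 p [ 0.509  -0.084   0.1132] ang -1.439 xax [ 2.4e-03 -9.0e-04 -1.0e+00] F [ 0.1 -0.1  5.7] T [0.25 0.23 0.08] gap 0.0231 q [-0.39  0.31  1.88  0.    0.94  1.04]
```

View pics/c7.png

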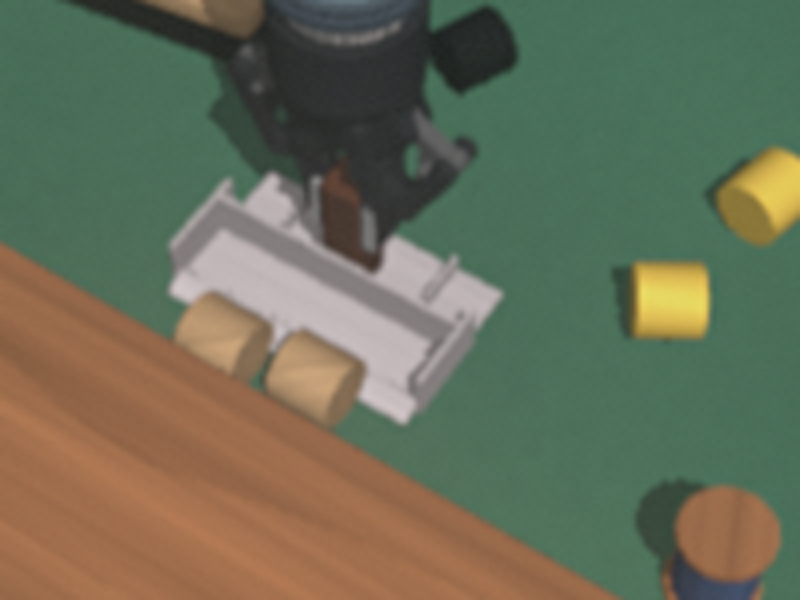

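Call:
step_arm --targets '[{"travel": [0.5,0.07,0],"yaw": 0,"jaw": 15},{"travel": [0.99,0.13,0],"yaw": 0,"jaw": 15},{"travel": [1.49,0.2,0],"yaw": 0,"jaw": 15},{"travel": [1.98,0.26,0],"yaw": 0,"jaw": 15},{"travel": [2.48,0.33,0],"yaw": 0,"jaw": 15},{"travel": [2.78,0.37,0],"yaw": 0,"jaw": 15},{"travel": [2.78,0.37,0],"yaw": 0,"jaw": 15}]'

```text
clock: 9.07
ee_pos: [0.5363, -0.0803, 0.1132]
tcp_rot: [0.047, 0.706, 0.046, -0.705]
wrist_force: [-3.0, -0.5, 7.4]
finger_gap: 0.023
```

Run:
```python
from st import *
from rig import cams
st()
i=cams.get_image('scene'); cv2.imwrite('pics/c8.png',cv2.resize(i[130:280,180:380],None,fx=4,fy=4,interpolation=cv2.INTER_CUBIC))
```

```text
t 9.075 p [ 0.5363 -0.0803  0.1132] ang -1.439 xax [ 1.2e-03 -8.0e-04 -1.0e+00] F [-3.  -0.5  7.4] T [0.17 0.51 0.  ] gap 0.023 q [-0.37  0.36  1.82 -0.    0.96  1.07]
```

View pics/c8.png

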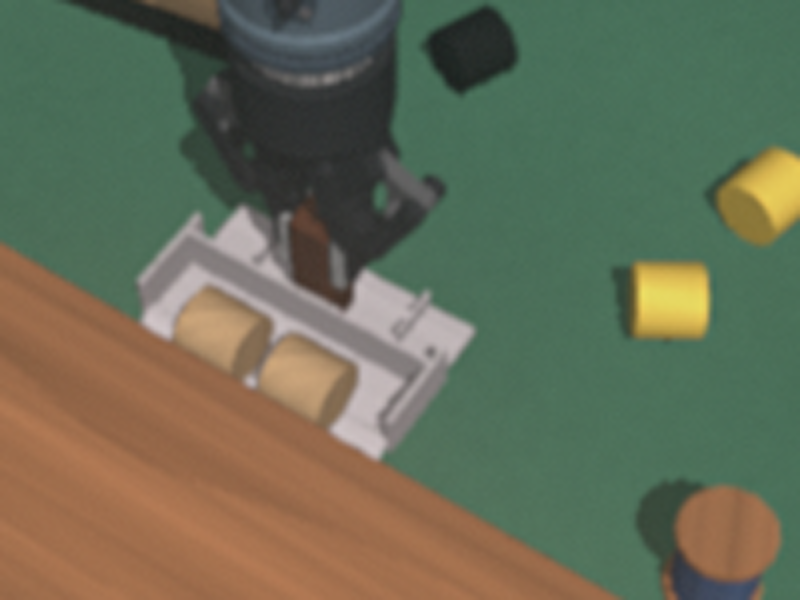

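Call:
step_arm --targets '[{"travel": [0.2,0.03,0],"yaw": 0,"jaw": 15},{"travel": [0.4,0.05,0],"yaw": 0,"jaw": 15},{"travel": [0.5,0.07,0],"yaw": 0,"jaw": 15},{"travel": [0.5,0.07,0],"yaw": 0,"jaw": 15}]'

```text
clock: 9.62
ee_pos: [0.541, -0.0796, 0.1132]
tcp_rot: [0.047, 0.706, 0.046, -0.705]
wrist_force: [-3.0, -1.0, 8.1]
finger_gap: 0.023
```

Run:
```python
from st import *
from rig import cams
st()
i=cams.get_image('scene'); cv2.imwrite('pics/c9.png',cv2.resize(i[130:280,180:380],None,fx=4,fy=4,interpolation=cv2.INTER_CUBIC))
```

```text
t 9.625 p [ 0.541  -0.0796  0.1132] ang -1.4391 xax [ 8.e-04 -8.e-04 -1.e+00] F [-3.  -1.   8.1] T [ 0.1   0.6  -0.01] gap 0.023 q [-0.36  0.37  1.8  -0.    0.97  1.08]
```

View pics/c9.png

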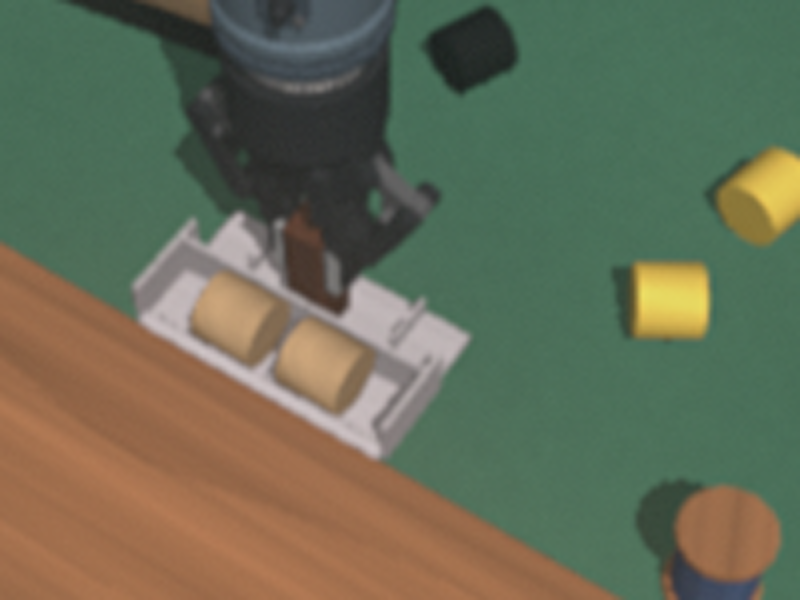

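Both rods lie in the pan behind the ridge, at (240,315) and (325,365) in the crop. I'll back off a little, then lift gently.

Call:
step_arm --targets '[{"travel": [-0.2,-0.03,0.05],"yaw": 0,"jaw": 15},{"travel": [-0.5,-0.07,0.1],"yaw": 0,"jaw": 15},{"travel": [-0.9,-0.12,0.2],"yaw": 0,"jaw": 15},{"travel": [-1.2,-0.16,0.5],"yaw": 0,"jaw": 15},{"travel": [-1.5,-0.2,1.0],"yaw": 0,"jaw": 15},{"travel": [-1.5,-0.2,1.7],"yaw": 0,"jaw": 15},{"travel": [-1.5,-0.2,2.5],"yaw": 0,"jaw": 15},{"travel": [-1.5,-0.2,3.5],"yaw": 0,"jaw": 15},{"travel": [-1.5,-0.2,4.5],"yaw": 0,"jaw": 15},{"travel": [-1.5,-0.2,5.3],"yaw": 0,"jaw": 15},{"travel": [-1.5,-0.2,6],"yaw": 0,"jaw": 15},{"travel": [-1.5,-0.2,6],"yaw": 0,"jaw": 15}]' --force 85

```text
clock: 11.18
ee_pos: [0.5259, -0.0813, 0.1725]
tcp_rot: [0.047, 0.706, 0.046, -0.705]
wrist_force: [-0.9, 0.5, -2.3]
finger_gap: 0.0229
```

Run:
```python
from st import *
from rig import cams
st()
i=cams.get_image('scene'); cv2.imwrite('pics/c10.png',cv2.resize(i[110:260,180:380],None,fx=4,fy=4,interpolation=cv2.INTER_CUBIC))
```

```text
t 11.175 p [ 0.5259 -0.0813  0.1725] ang -1.439 xax [ 1.1e-03 -4.0e-04 -1.0e+00] F [-0.9  0.5 -2.3] T [ 0.06 -0.01  0.03] gap 0.0229 q [-0.38  0.25  1.82  0.    1.07  1.06]
```

View pics/c10.png

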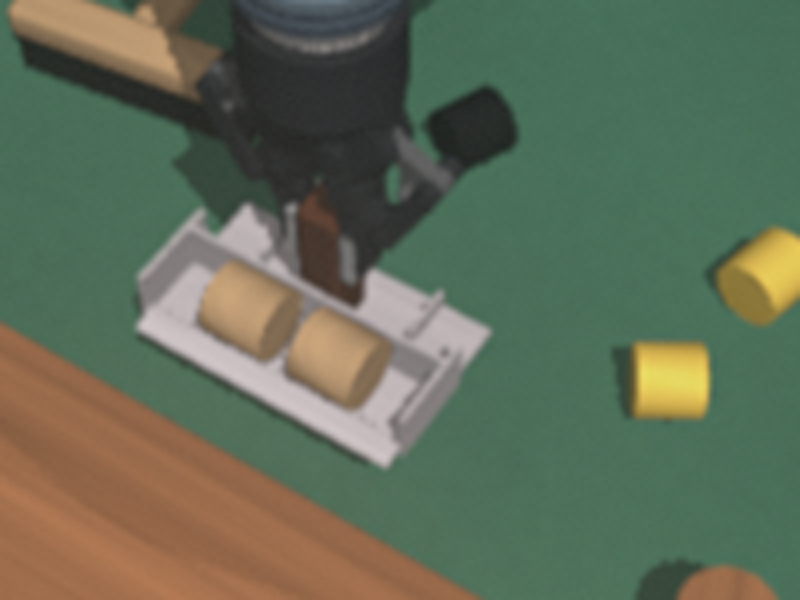

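Call:
step_arm --targets '[{"travel": [0,0,0.4],"yaw": 0,"jaw": 15},{"travel": [0.4,0.05,1],"yaw": 0,"jaw": 15},{"travel": [1.3,0.17,1],"yaw": 0,"jaw": 15},{"travel": [2.9,0.38,1],"yaw": 0,"jaw": 15},{"travel": [4.9,0.65,1],"yaw": 0,"jaw": 15},{"travel": [7.2,0.95,1],"yaw": 0,"jaw": 15},{"travel": [9.5,1.26,1],"yaw": 0,"jaw": 15},{"travel": [11.6,1.54,1],"yaw": 0,"jaw": 15},{"travel": [13.5,1.79,1],"yaw": 0,"jaw": 15},{"travel": [14.9,1.98,1],"yaw": 0,"jaw": 15},{"travel": [15.6,2.07,1],"yaw": 0,"jaw": 15},{"travel": [15.8,2.09,1],"yaw": 0,"jaw": 15}]'

```text
clock: 12.72
ee_pos: [0.6838, -0.0601, 0.1814]
tcp_rot: [-0.047, -0.705, -0.047, 0.706]
wrist_force: [-0.1, -0.8, -2.8]
finger_gap: 0.0233
```

Call:
step_arm --targets '[{"travel": [0,0,-0.3],"yaw": 0,"jaw": 15},{"travel": [0,0,-0.8],"yaw": 0,"jaw": 15},{"travel": [0,0,-1.5],"yaw": 0,"jaw": 15},{"travel": [0,0,-2.2],"yaw": 0,"jaw": 15},{"travel": [0,0,-2.7],"yaw": 0,"jaw": 15},{"travel": [0,0,-3.1],"yaw": 0,"jaw": 15},{"travel": [0,0,-3.3],"yaw": 0,"jaw": 15},{"travel": [0,0,-3.3],"yaw": 0,"jaw": 15}]'

```text
clock: 13.72
ee_pos: [0.6836, -0.0602, 0.1488]
tcp_rot: [-0.047, -0.706, -0.047, 0.706]
wrist_force: [-0.9, 0.6, -2.2]
finger_gap: 0.023
```

Run:
```python
from st import *
from rig import cams
st()
i=cams.get_image('scene'); cv2.imwrite('pics/c11.png',cv2.resize(i[150:300,130:330],None,fx=4,fy=4,interpolation=cv2.INTER_CUBIC))
```

```text
t 13.725 p [ 0.6836 -0.0602  0.1488] ang -1.439 xax [-1.e-04  1.e-04 -1.e+00] F [-0.9  0.6 -2.2] T [-0.    0.02  0.01] gap 0.023 q [-0.26  0.58  1.41  0.    1.16  1.18]
```

View pics/c11.png

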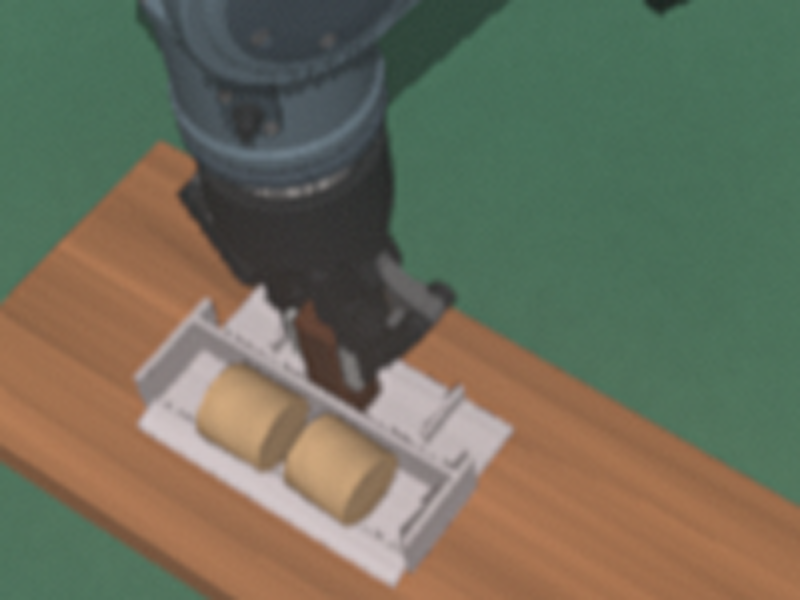

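Call:
step_arm --targets '[{"travel": [0,0,-0.15],"yaw": 0,"jaw": 15},{"travel": [0,0,-0.27],"yaw": 0,"jaw": 15},{"travel": [0,0,-0.35],"yaw": 0,"jaw": 15},{"travel": [0,0,-0.35],"yaw": 0,"jaw": 15}]'

```text
clock: 14.28
ee_pos: [0.6836, -0.0602, 0.1454]
tcp_rot: [0.047, 0.706, 0.047, -0.706]
wrist_force: [0.2, -0.8, -1.9]
finger_gap: 0.0229
```

Call:
step_arm --targets '[{"travel": [0,0,-0.03],"yaw": 0,"jaw": 15},{"travel": [0,0,-0.06],"yaw": 0,"jaw": 15},{"travel": [0,0,-0.06],"yaw": 0,"jaw": 15}]'

```text
clock: 14.65
ee_pos: [0.6838, -0.0603, 0.1453]
tcp_rot: [0.047, 0.706, 0.047, -0.705]
wrist_force: [-0.9, -0.1, 1.0]
finger_gap: 0.0228
```

Call:
step_arm --targets '[{"travel": [0,0,0],"yaw": 0,"jaw": 25},{"travel": [0,0,0],"yaw": 0,"jaw": 32},{"travel": [0,0,0],"yaw": 0,"jaw": 40},{"travel": [0,0,0],"yaw": 0,"jaw": 60},{"travel": [0,0,0],"yaw": 0,"jaw": 90},{"travel": [0,0,0],"yaw": 0,"jaw": 90},{"travel": [0,0,0],"yaw": 0,"jaw": 90},{"travel": [0,0,0],"yaw": 0,"jaw": 90}]' --force 20

```text
clock: 15.65
ee_pos: [0.6836, -0.0602, 0.1448]
tcp_rot: [0.047, 0.706, 0.047, -0.706]
wrist_force: [-0.2, -0.4, -0.7]
finger_gap: 0.0765
```

Run:
```python
from st import *
from rig import cams
st()
i=cams.get_image('scene'); cv2.imwrite('pics/c12.png',cv2.resize(i[150:300,130:330],None,fx=4,fy=4,interpolation=cv2.INTER_CUBIC))
```

```text
t 15.65 p [ 0.6836 -0.0602  0.1448] ang -1.439 xax [ 0.  0. -1.] F [-0.2 -0.4 -0.7] T [ 0.01 -0.   -0.02] gap 0.0765 q [-0.26  0.58  1.41  0.    1.15  1.18]
```

View pics/c12.png

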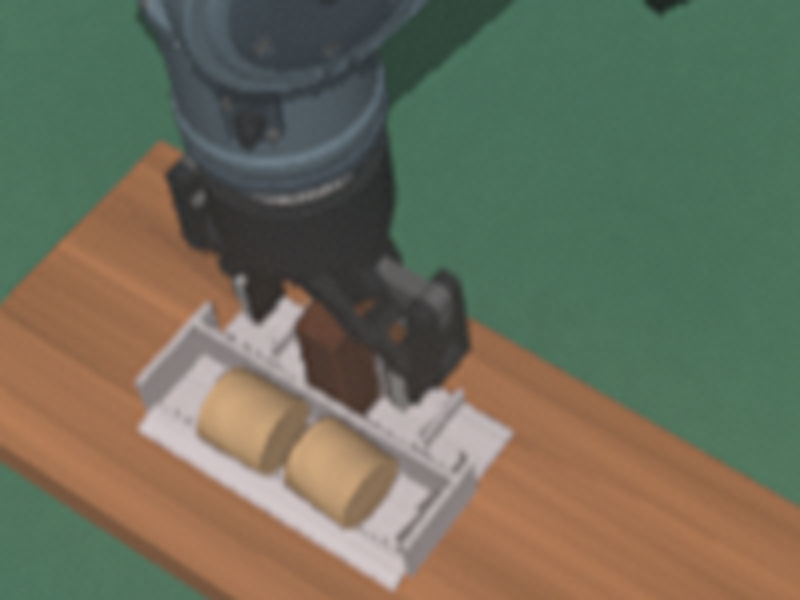

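The fingers are clear of the handle, so I'll lift straight up and back away.

Call:
step_arm --targets '[{"travel": [0,0,1],"yaw": 0,"jaw": 90},{"travel": [0,0,3],"yaw": 0,"jaw": 90},{"travel": [0,0,6],"yaw": 0,"jaw": 90},{"travel": [0,0,10],"yaw": 0,"jaw": 90},{"travel": [0,0,14],"yaw": 0,"jaw": 90},{"travel": [-6,-4,17],"yaw": 0,"jaw": 90},{"travel": [-12,-8,17],"yaw": 0,"jaw": 90},{"travel": [-18,-12,17],"yaw": 0,"jaw": 90},{"travel": [-22,-15,17],"yaw": 0,"jaw": 90},{"travel": [-24,-18,17],"yaw": 0,"jaw": 90},{"travel": [-24,-18,17],"yaw": 0,"jaw": 90},{"travel": [-24,-18,17],"yaw": 0,"jaw": 90}]'

```text
clock: 17.2
ee_pos: [0.4438, -0.2405, 0.3163]
tcp_rot: [0.047, 0.706, 0.046, -0.705]
wrist_force: [-0.7, -0.1, 0.4]
finger_gap: 0.0766
```

Run:
```python
from st import *
from rig import cams
st()
i=cams.get_image('scene'); cv2.imwrite('pics/s13.png',i)
i=cams.get_image('top'); cv2.imwrite('pics/t13.png',i)
```

```text
t 17.2 p [ 0.4438 -0.2405  0.3163] ang -1.44 xax [ 0.002  -0.0011 -1.    ] F [-0.7 -0.1  0.4] T [ 0.05 -0.02 -0.01] gap 0.0766 q [-0.73  0.01  1.77  0.    1.36  0.71]
```

View pics/s13.png

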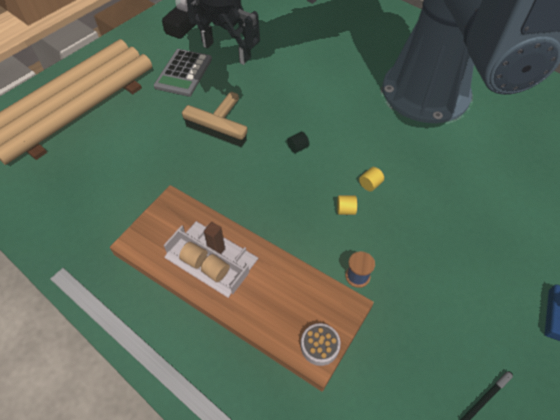

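View pics/t13.png

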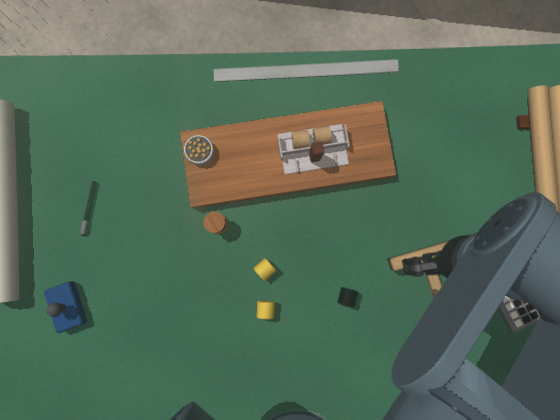

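The scoop stands on the board (top view about (314,148)) with both rods in the pan at (301,140) and (323,135). It overhangs nowhere, nothing else has moved, and the arm is clear.

```bash
python3 -c "
from rig import order; print(order.hand_in())"
```

```text
the job is handed in; nothing more can be done
None
```

I gripped the scoop by its handle and pushed it along the table, square to the board edge. Both pale offcuts rolled over the ridge into the pan. I then lifted the loaded scoop, set it down near the middle of the board's depth, released it and backed the arm away. The job was handed in at about 17.3 s on the robot's clock.

**Last checks:** Both cameras showed the scoop flat on the board with both offcuts in the pan. The tin, the yellow and black rods and everything else had not moved. The wrist force was near zero, and the highest reading I saw was about 19 N, when first pressing the scoop onto the table.

**Small disagreement:** While the scoop was in the air, one camera fit put its yaw at 0.10–0.12 rad and slightly tilted, against the 0.13 rad planned. In the top view taken next, the lip looked parallel to the board edge, so I made no correction.

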